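Unstack the carved bricks and pack each in its fitted case

TASK

Pack the four finished grey-brick carvings stacked on the wooden board: working from the top of the stack down, set each one into the foam-lined case whose recess is cut to its outline, lying flat at the bottom of the recess, and put each away before packing the next. The brick is brittle, so set the pieces down, never let one drop, and leave the mallet and the chisel where they are.

Things in the scene. Friction and masses are not known exactly. Their poses are not given: they have to be found in the camera images.
- boss: Round lotus boss, the lightest grey: a cylinder 50 mm across and 38 mm high with vertical sides, and a low petal dome to 47 mm on top; 130 g, fired brick. Origin: centre of its underside; z up; any yaw. At the start it is the top of the stack, standing on the corner block. In its case its cylinder stands 26 mm above the foam.
- corner: Square corner block, the darkest grey, of fired brick: 56 mm wide along its x, 56 mm long along its y, 38 mm high; flat sides, flat rim round a sunk eight-petal rosette; 210 g. Origin: centre of its underside; z up. In its case it stands 26 mm above the foam. At the start second from the top, on the frieze brick, turned up to 0.12 rad against it.
- frieze: Shorter oblong frieze brick, light grey, of fired brick: 56 mm wide along its x, 100 mm long along its y, 38 mm high; flat sides, flat rim round a sunk vine scroll; 370 g. Origin: centre of its underside; z up. In its case it stands 26 mm above the foam. At the start third from the top, on the border brick, turned up to 0.12 rad against it.
- border: Long border brick, mid-grey, of fired brick: 56 mm wide along its x, 140 mm long along its y, 38 mm high; flat sides, flat rim round a sunk key fret; 520 g. Origin: centre of its underside; z up. In its case it stands 26 mm above the foam. At the start the bottom of the stack, on a fixed plywood board 18 mm thick; within 0.32 rad of world y.
- case_boss: Pale-timber case, lid off, 98 x 98 mm, 26 mm high, fixed, filled flush with near-black foam. In its middle a round recess, 64 mm across, 12 mm deep, with sand-coloured felt at the bottom: the nest of the boss, 7 mm larger than it on every side. Origin: centre of the case's underside, on the bench; recess floor 14 mm, foam top 26 mm above it; y along the longer side, within 0.22 rad of world y.
- case_corner: Pale-timber case, lid off, 98 x 98 mm, 26 mm high, fixed, filled flush with near-black foam. In its middle a square recess, 70 x 70 mm, 12 mm deep, with sand-coloured felt at the bottom: the nest of the corner block, 7 mm larger than it on every side. Origin: centre of the case's underside, on the bench; recess floor 14 mm, foam top 26 mm above it; y along the longer side, within 0.22 rad of world y.
- case_frieze: Pale-timber case, lid off, 98 (x) by 142 (y) mm, 26 mm high, fixed, filled flush with near-black foam. In its middle an oblong recess, 70 (x) by 114 (y) mm, 12 mm deep, with sand-coloured felt at the bottom: the nest of the frieze brick, 7 mm larger than it on every side. Origin: centre of the case's underside, on the bench; recess floor 14 mm, foam top 26 mm above it; y along the longer side, within 0.22 rad of world y.
- case_border: Pale-timber case, lid off, 98 (x) by 182 (y) mm, 26 mm high, fixed, filled flush with near-black foam. In its middle an oblong recess, 70 (x) by 154 (y) mm, 12 mm deep, with sand-coloured felt at the bottom: the nest of the border brick, 7 mm larger than it on every side. Origin: centre of the case's underside, on the bench; recess floor 14 mm, foam top 26 mm above it; y along the longer side, within 0.22 rad of world y.
- mallet: Bystander: dark turned-wood carver's mallet standing on its head, 84 mm across and 214 mm tall; loose, 450 g. Origin: centre of its underside. It stands at the far left of the work; leave it alone.
- chisel: Bystander: brick chisel lying on the bench at the far right of the work, brown handle and steel blade, 223 mm long along its x (from 110 mm behind to 113 mm ahead of its origin), 20 mm wide and high; loose, 160 g. Origin: on its underside near the brass ferrule. Leave it alone.
Not all that is in view belongs to the job. What is shaped like the case_corner but blue is not meant.

How it is judged:
By the outcome, as a careful person would: the job done as asked, in the order asked, and still so for the second after the job is handed in, with the robot touching nothing.
It also fails if it takes over 128 s, if anything falls off the work surface, if the arm or the gripper's body presses on something with over 40 N, if the wrist force passes 120 N, or if a joint passes its speed limit or range.

ROBOT

A 6-joint arm with a two-finger parallel gripper is mounted at the origin on the work surface. World frame = base frame: x ahead of the robot, y to its left, z up, the work surface at z = 0. Lengths are in m, angles in rad, forces in N, time in s.
With the tool pointing down it reaches from about 0.325 to 0.85 m from the base axis. Payload 4.4 kg.
Tool frame: the origin (TCP) lies midway between the tips of the shut fingers; the grasp point (between the pads) lies 19 mm behind it; z points along the fingers, y is the line along which they close (so a half turn about z gives the same grasp; the last joint's range is limited). The gripper opens to 94 mm and grips with 3 to 60 N. Pads are 16 mm wide; open, the fingers measure 119 mm over their backs; the gripper's body (75 mm by 177 mm) begins 78 mm behind the grasp point.
Start: joints at [0.992, 0.207, 1.542, -0, 1.393, -0.15], TCP at [0.239, 0.523, 0.182] pointing down, gripper open.
Joint ranges: [-2.73, 2.73], [-0.86, 2.22], [0.23, 2.46], [-1.11, 4.25], [0.08, 2.63], [-2.82, 2.82]. Speed limits (rad/s): [2.79, 2.79, 3.14, 3.14, 3.14, 3.14].

INTERFACE

Orientations are given as a 3x3 rotation matrix whose columns are the frame's x, y, z axes.
In Python, from workcell import * gives the robot as it stands. Calls block until the motion is done:
- move_ptp(position, orientation): joint-space move of the TCP to a pose.
- movel(position, rotation=None, feed=0.15): straight line of the TCP; rotation=None keeps the orientation; feed is the mean speed in m/s.
- movej(angles): joint-space move.
- gripper_open() and clamp(): open the fingers fully, or close them until they stop; the grip force is fixed at half the most.
- dwell(seconds).
- inverse_kinematics(position, orientation): joint angles nearest the present ones, or None.
- read_state(): the state.
- camera(name): name is "side" or "top"; returns the picture (480x640x3 uint8, red, green, blue); there is no depth.
- camera_model(name): a dict with "fx", "fy", "cx", "cy" (pixels), "rvec" (rotation vector, rad) and "tvec" (3), from world to camera coordinates, as OpenCV has them. Camera axes: x right, y down, z forward; pixel columns grow to the right and rows downward; lengths in m; the calibration is good to about 2 mm. A picture is of the moment at which its call begins. camera_model takes no time and is no camera call.
A pose or a line that the arm cannot do raises Unreachable and nothing moves.
- close_job(): hands the job in; it is judged then, once.
The state is a dict: "clock": time; "joint_positions": joint angles; "joint_velocities": joint speeds; "tau": joint torques, N m; "eef_pos": TCP position; "tool_rot": TCP orientation; "contact_force": force on the tool from outside, world axes, zero at the start; "moment": the same for the moment, N m; "opening": finger opening in m; "grasp_force": force on a finger pad.
Only numpy, scipy, OpenCV 4.12 (cv2) and the standard library are available. Lean on these libraries where they do the work, as an engineer would, in place of code of your own. Each camera call takes 0.05 s, during which the arm holds its last target. There are 200 camera calls.

## Working session

There is one attempt and no reset: what is moved stays moved. The work goes in short steps, each a Python script; the robot and the scene stay as the last script left them, time stands still between calls to the robot, and variables do not carry over. Pictures are saved under pics/ and viewed, at most 14 in all, crops included, and the job is handed in when it is done.

```bash
ls; mkdir -p pics
python3 - <<'E'
from workcell import *
import cv2
for n in("top","side"):
    cv2.imwrite(f"pics/{n}0.png",camera(n)[:,:,::-1]); print(n,camera_model(n))
s=read_state();print(s["clock"],s["tool_rot"],s["opening"])
E
```

```text
pics
top {'fx': 555.7372448740862, 'fy': 555.7372448740862, 'cx': 314.81013288059495, 'cy': 249.63502369334057, 'rvec': array([ 2.11118678, -2.13857461,  0.17626328]), 'tvec': array([-0.00129566,  0.48420343,  1.13425717])}
side {'fx': 540.5906396412779, 'fy': 540.5906396412779, 'cx': 311.91773924944846, 'cy': 237.33120902223357, 'rvec': array([ 2.11833201, -0.42216855,  0.22665787]), 'tvec': array([-0.439497  ,  0.20531319,  1.15023992])}
0.1 [[-9.09497118e-01  4.15708730e-01 -1.11549628e-03]
 [ 4.15710128e-01  9.09495481e-01 -1.74917319e-03]
 [ 2.87392261e-04 -2.05459108e-03 -9.99997848e-01]] 0.09374911510315385
```

View pics/top0.png

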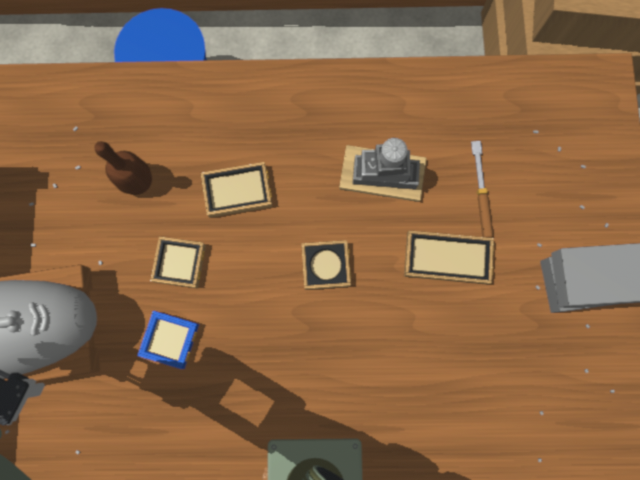

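View pics/side0.png

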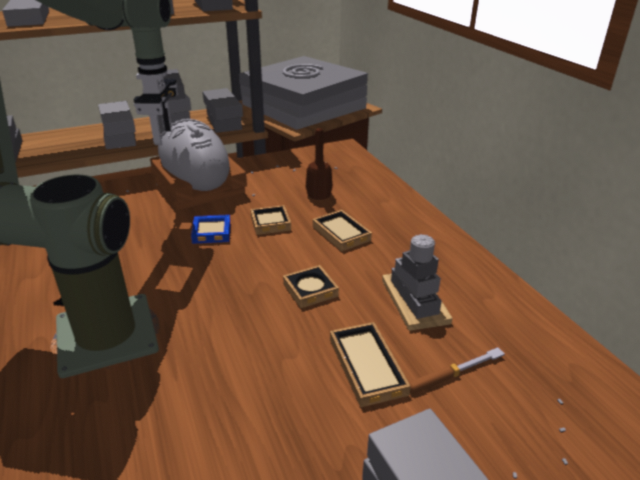

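Candidates, by top-view pixel:
- **Corner case:** pale (181,262), or blue decoy (169,340), which is rejected.
- **Other cases:** boss (327,264), frieze (237,189), border (450,257).
- **Carvings:** the stack on the board at (390,165), boss on top at (395,150). The grey blocks at (600,275), the grey sculpture at (40,320) and the shelf bricks are not meant.

```bash
cat > h.py <<'E'
from workcell import *
import numpy as np, cv2
def cast(uv,z,name="top"):
    m=camera_model(name);R=cv2.Rodrigues(m["rvec"])[0];c=-R.T@m["tvec"]
    uv=np.asarray(uv,float).reshape(-1,2)
    d=np.c_[(uv[:,0]-m["cx"])/m["fx"],(uv[:,1]-m["cy"])/m["fy"],np.ones(len(uv))]@R
    return (c+d*((z-c[2])/d[:,2])[:,None])[:,:2]
def project(p,name="top"):
    m=camera_model(name);K=np.array([[m["fx"],0,m["cx"]],[0,m["fy"],m["cy"]],[0,0,1]])
    return cv2.projectPoints(np.asarray(p,float).reshape(-1,1,3),m["rvec"],m["tvec"],K,None)[0].reshape(-1,2)
def biggest(mask):
    cs=cv2.findContours(mask.astype(np.uint8),cv2.RETR_EXTERNAL,cv2.CHAIN_APPROX_NONE)[0]
    return max(cs,key=cv2.contourArea).reshape(-1,2)
def rect(pts):
    """centre, (x size, y size), yaw of y axis against world y, y = longer side"""
    c,(a,b),_=r=cv2.minAreaRect((pts*1000).astype(np.float32))
    bx=cv2.boxPoints(r);e=[bx[1]-bx[0],bx[2]-bx[1]]
    if abs(a-b)<.15*max(a,b): v=max(e,key=lambda q:abs(q[1]))
    else: v=max(e,key=np.linalg.norm)
    v=v*np.sign(v[1]);n=np.linalg.norm
    return np.array(c)/1000,sorted((n(e[0]),n(e[1]))),np.arctan2(-v[0],v[1])
E
python3 - <<'E'
from h import *
import json
im=cv2.imread("pics/top0.png");hsv=cv2.cvtColor(im,cv2.COLOR_BGR2HSV).astype(int)
print("foam px",im[247,327],im[285,309],"bench shadow",im[390,200])
out=im.copy();cases={}
for n,(u0,v0,u1,v1) in dict(case_boss=(296,235,358,295),case_corner=(145,232,212,292),case_frieze=(196,158,278,220),case_border=(400,226,500,288)).items():
    m=np.zeros(im.shape[:2],bool);m[v0:v1,u0:u1]=(im.max(2)<75)[v0:v1,u0:u1]
    m&=(im.max(2)-im.min(2)<25)
    p=biggest(m);c,s,y=rect(cast(p,.026));cases[n]=(*map(float,c),float(y));print(n,c.round(4),np.round(s,1),round(float(y),3))
    cv2.drawContours(out,[p.reshape(-1,1,2)],-1,(0,0,255),1)
json.dump(cases,open("cases.json","w"))
g=hsv[...,1]<45; m=np.zeros_like(g);m[130:200,345:430]=g[130:200,345:430]
m2=m&(hsv[...,2]>125);
p=biggest(m2);print("boss",cv2.minEnclosingCircle(p),cast([cv2.minEnclosingCircle(p)[0]],.17))
cv2.drawContours(out,[p.reshape(-1,1,2)],-1,(0,255,0),1)
a=cv2.resize(out[120:300,140:510],None,fx=2,fy=2,interpolation=2)
cv2.imwrite("pics/c1.png",a)
E
```

```text
foam px [55 54 52] [ 77 104 125] bench shadow [36 55 77]
case_boss [ 0.4561 -0.0299] [80.4 81.8] 0.057
case_corner [0.4659 0.2894] [79.8 80.2] -0.151
case_frieze [0.6274 0.1652] [ 80.9 124.6] 0.159
case_border [ 0.469  -0.2949] [ 82.  164.7] -0.108
boss ((391.0, 147.5), 15.07491397857666) [[ 0.66123395 -0.15930422]]
```

View pics/c1.png

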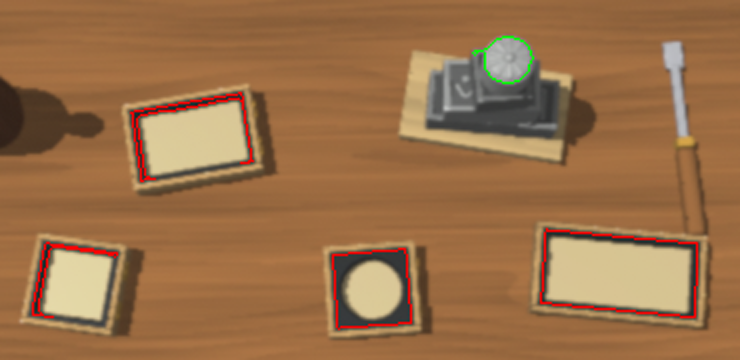

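The foam outlines are clean, and the blue decoy is excluded. The green boss outline includes a stray bump, so I'll open the mask first. The boss centre is about px (394,150).

```bash
cat >> h.py <<'E'
import json
OFF=.015   # TCP above the underside of the piece
def rot(yaw):
    """tool down, fingers closing along the piece's x axis; the half turn nearest the present wrist"""
    y0=read_state()["tool_rot"][:,1]; y=np.array([np.cos(yaw),np.sin(yaw),0]); z=np.array([0,0,-1.])
    return y,z
def R_of(yaw,pos):
    best=None;q0=np.array(read_state()["joint_positions"])
    for k in(0,np.pi):
        y=np.array([np.cos(yaw+k),np.sin(yaw+k),0]);z=np.array([0,0,-1.])
        R=np.c_[np.cross(y,z),y,z];q=inverse_kinematics(np.array(pos),R)
        if q is not None:
            c=abs(np.array(q)-q0).max()+(5 if abs(q[5])>2.5 else 0)
            if best is None or c<best[0]: best=(c,R)
    return best[1]
def pick(xy,yaw,base,lift=.06):
    s=read_state();zz=max(s["eef_pos"][2],base+.085)
    R=R_of(yaw,[*xy,zz])
    if s["eef_pos"][2]<zz-.005: movel([*s["eef_pos"][:2],zz],feed=.25)
    move_ptp([*xy,zz],R)
    movel([*xy,base+OFF+.03],feed=.25); movel([*xy,base+OFF],feed=.06)
    clamp(); s=read_state(); print("grip",s["opening"],s["grasp_force"],s["clock"])
    movel([*xy,base+OFF+.01],feed=.05); movel([*xy,base+OFF+lift],feed=.2)
    s=read_state(); print("held",s["opening"],s["grasp_force"],s["contact_force"].round(2) if hasattr(s["contact_force"],"round") else s["contact_force"])
def over(xy,yaw):
    z=max(read_state()["eef_pos"][2],.13)
    R=R_of(yaw,[*xy,z]); movel([*xy,z],R,feed=.3); movel([*xy,.085],feed=.2)
def lower(xy):
    z0=.014+OFF; movel([*xy,z0+.006],feed=.08); dwell(.2)
    f0=read_state()["contact_force"][2]; z=z0+.006
    while z>z0-.0015:
        z-=.001; movel([*xy,z],feed=.02); s=read_state()
        if s["contact_force"][2]-f0>1.0: break
    print("down at",z-z0,s["contact_force"][2]-f0,s["eef_pos"])
def release(xy):
    gripper_open(); movel([*xy,.06],feed=.06); movel([*xy,.15],feed=.25)
    s=read_state();print("open",s["opening"],s["clock"])
def snap(n):
    out={}
    for c in("top","side"):
        out[c]=np.ascontiguousarray(camera(c)[:,:,::-1]);cv2.imwrite(f"pics/{n}_{c}.png",out[c])
    return out
CASES=json.load(open("cases.json")) if __import__("os").path.exists("cases.json") else {}
E
sed -i '/^def rot(yaw)/,/^    return y,z$/d' h.py
python3 - <<'E'
from h import *
im=cv2.imread("pics/top0.png");hsv=cv2.cvtColor(im,cv2.COLOR_BGR2HSV)
m=np.zeros(im.shape[:2],np.uint8);m[130:200,345:430]=((hsv[...,1]<45)&(hsv[...,2]>125))[130:200,345:430]
m=cv2.morphologyEx(m,cv2.MORPH_OPEN,cv2.getStructuringElement(cv2.MORPH_ELLIPSE,(9,9)))
c,r=cv2.minEnclosingCircle(biggest(m));xy=cast([c],.172)[0];print(c,r,xy,project([[*xy,.172]],"side"))
s=read_state();movel([*s["eef_pos"][:2],.26],feed=.3)
pick(xy,-.1,.132)
snap("p1")
E
```

```text
(393.68951416015625, 149.55645751953125) 12.21866226196289 [ 0.65622112 -0.16408948] [[420.79592304 240.31632118]]
grip 0.0004941810463648242 8.678811220220268 5.9083
held 0.000311671715127074 0.0 [ 0.38 -0.38 -0.62]
```

Run:
```python
import cv2,numpy as np
a=cv2.imread("pics/p1_top.png")[80:280,290:510];b=cv2.imread("pics/p1_side.png")[120:340,330:510]
f=lambda i:cv2.resize(i,(400,400),interpolation=2)
cv2.imwrite("pics/c2.png",np.hstack([f(a),f(b)]))
from h import *
print(read_state()["eef_pos"],read_state()["tool_rot"].round(2).tolist())
```

```text
[ 0.65501168 -0.1636394   0.20452804] [[0.1, 0.99, -0.0], [1.0, -0.1, 0.0], [0.0, -0.0, -1.0]]
```

View pics/c2.png

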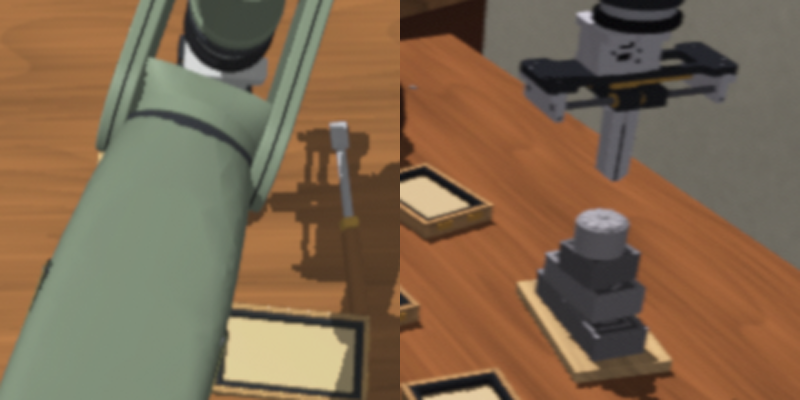

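The grasp missed: the fingers shut fully and the boss is still standing on the stack. I'll compare before and after to see why.

Run:
```python
from h import *
a=cv2.imread("pics/side0.png")[190:340,370:470];b=cv2.imread("pics/p1_side.png")[190:340,370:470]
f=lambda i:cv2.resize(i,(400,600),interpolation=2)
a=f(a);b=f(b)
def dot(img,p,c):
    u=project([p],"side")[0]-[370,190];cv2.circle(img,tuple(int(x) for x in u*4),4,c,-1)
for z,c in((.132,(0,0,255)),(.170,(0,255,0)),(.179,(255,0,0))):
    for i in(a,b): dot(i,[.656,-.164,z],c)
dot(b,read_state()["eef_pos"],(0,255,255))
cv2.imwrite("pics/c3.png",np.hstack([a,b]))
```

```text
(no output)
```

View pics/c3.png

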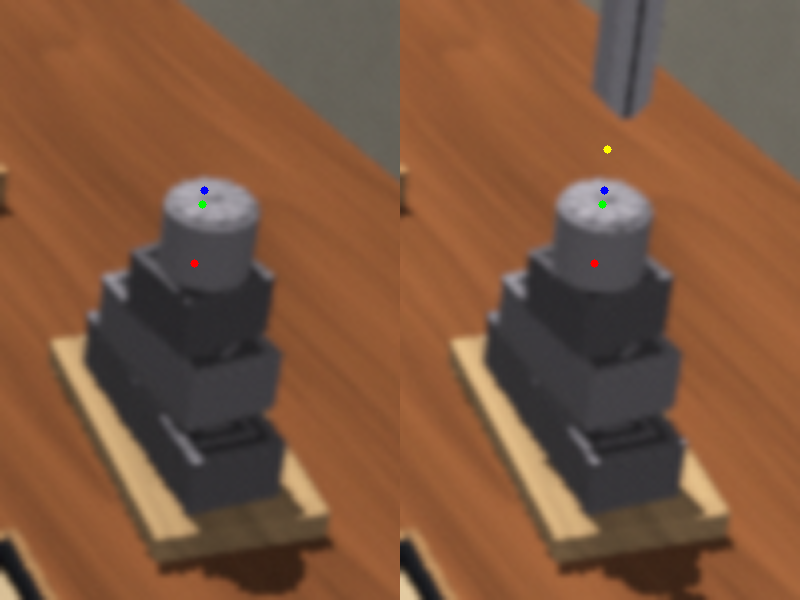

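The boss hasn't moved. The yellow dot (reported TCP) lies about 20–30 mm below the visible fingertips, so the reported TCP doesn't match where the tool really is. I'll measure that directly: touch the bench gently with shut fingers and read the height from the force and the xy position from the side view.

Run:
```python
from h import *
print(read_state()["clock"],read_state()["opening"])
s=read_state();x,y=.60,.03
movel([x,y,.205],feed=.3);movel([x,y,.05],feed=.2)
s=read_state();print("cmd .05 ->",s["eef_pos"])
dwell(.2);f0=np.array(read_state()["contact_force"]);z=.05
while z>-.036:
    z-=.003;movel([x,y,z],feed=.03);s=read_state()
    if s["contact_force"][2]-f0[2]>1.5: break
print("touch",z,s["eef_pos"],np.array(s["contact_force"])-f0,s["clock"])
im=np.ascontiguousarray(camera("side")[:,:,::-1])
u=project([[x,y,0]],"side")[0];print("expected px",u)
o=(u-[50,60]).astype(int);c=cv2.resize(im[o[1]:o[1]+80,o[0]:o[0]+100],None,fx=7,fy=7,interpolation=2)
cv2.circle(c,tuple(int(v) for v in (u-o)*7),4,(0,255,255),-1);print("origin",o,"x7")
cv2.imwrite("pics/c4.png",c);movel([x,y,.12],feed=.25)
```

```text
6.7583 0.0009775529225729222
cmd .05 -> [0.60135195 0.02929705 0.05116523]
touch -0.025000000000000005 [ 0.60062925  0.02997695 -0.02343121] [-3.60844111 -0.4660054   7.58976607] 14.9583
expected px [352.8198376  262.54675317]
origin [302 202] x7
```

View pics/c4.png

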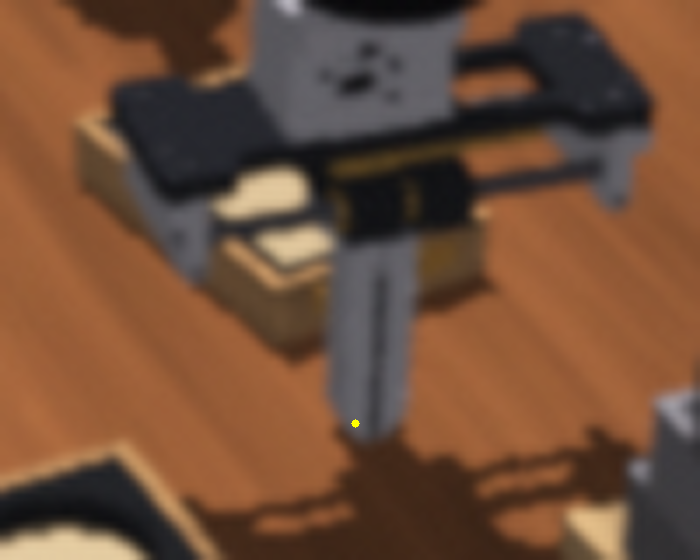

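Run:
```python
from h import *
q=lambda p:np.array(p)/7+[302,202]
for n,p in dict(near=(372,438),left=(333,408),right=(408,415),exp=(355,423)).items(): print(n,cast([q(p)],0,"side"))
R=read_state()["tool_rot"]
for sx in(-1,1):
  for sy in(-1,1):
    P=np.array([.6006,.03,0])+R[:,0]*.008*sx+R[:,1]*.0125*sy
    print(sx,sy,P[:2].round(4),((project([P],"side")[0]-[302,202])*7).round())
# same for the pose above the boss
for dz in (0,.0235):
  for sx in(-1,1):
    for sy in(-1,1):
      P=np.array([.655,-.1636,.2045+dz])+R[:,0]*.008*sx+R[:,1]*.0125*sy
      print(dz,sx,sy,((project([P],"side")[0]-[370,190])*4+[400,0]).round())
```

```text
near [[0.60156669 0.01997135]]
left [[0.59669618 0.04196504]]
right [[0.61986375 0.02762716]]
exp [[0.5999781  0.03055954]]
-1 -1 [0.5874 0.0233] [332. 442.]
-1 1 [0.6122 0.0208] [398. 430.]
1 -1 [0.589  0.0392] [317. 417.]
1 1 [0.6138 0.0367] [382. 405.]
0 -1 -1 [592. 161.]
0 -1 1 [636. 153.]
0 1 -1 [579. 145.]
0 1 1 [622. 138.]
0.0235 -1 -1 [597. 122.]
0.0235 -1 1 [642. 114.]
0.0235 1 -1 [583. 106.]
0.0235 1 1 [628.  99.]
```

Shut fingers touch the bench at reported z ≈ −0.023, so the real tip sits about 23 mm above the reported TCP. It also appears about 5 mm farther out in x. I'll put this correction in my helpers and retry the boss, checking it by hovering over its nest.

```bash
python3 - <<'E'
s=open("h.py").read()
s=s.replace("import numpy as np, cv2\n","""import numpy as np, cv2
import workcell as w
D=np.array([.005,0,.023])   # true tip minus reported TCP, measured
def movel(p,R=None,feed=.15): w.movel(np.array(p,float)-D,R,feed)
def move_ptp(p,R): w.move_ptp(np.array(p,float)-D,R)
def inverse_kinematics(p,R): return w.inverse_kinematics(np.array(p,float)-D,R)
def read_state():
    s=w.read_state();s["eef_pos"]=np.array(s["eef_pos"])+D;s["contact_force"]=np.array(s["contact_force"]);return s
""",1).replace("OFF=.015","OFF=.016")
open("h.py","w").write(s)
E
cat > hover.py <<'E'
from h import *
def hover_pic(n,c,tag):
    im=snap(tag);x,y,a=CASES[c];o=(project([[x,y,.05]],"side")[0]-[50,50]).astype(int)
    cv2.imwrite(f"pics/{tag}.png",cv2.resize(im["side"][o[1]:o[1]+80,o[0]:o[0]+100],None,fx=7,fy=7,interpolation=2));print("crop origin",o)
E
python3 - <<'E'
from hover import *
gripper_open()
pick([.6562,-.1641],-.1,.132)
if read_state()["opening"]>.04:
    x,y,a=CASES["case_boss"]
    over([x,y],a); movel([x,y,.014+OFF+.022],feed=.15); dwell(.2); hover_pic("boss","case_boss","hov1")
print(read_state()["clock"],read_state()["eef_pos"])
E
```

```text
grip 0.049055226483967006 29.999898063833825 20.1833
held 0.04906072543792589 29.996685482910834 [-1.24  0.77 -0.74]
crop origin [258 223]
23.3167 [ 0.45696801 -0.03010875  0.05298619]
```

View pics/hov1.png

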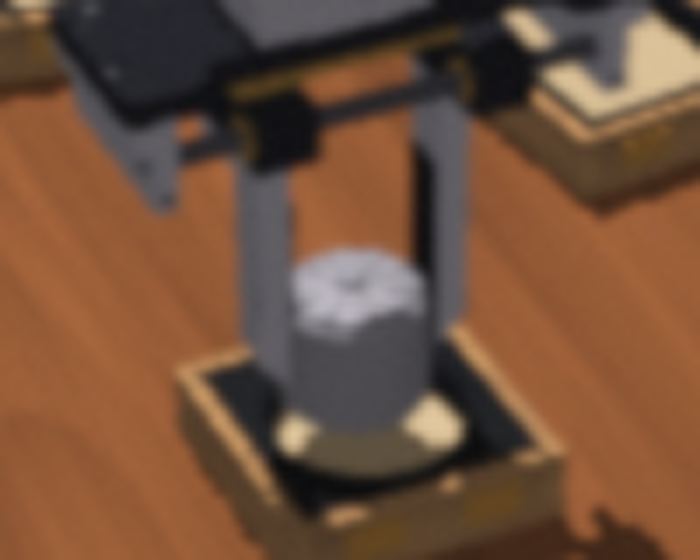

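```bash
cat >> hover.py <<'E'
def outline(x,y,z,r=None,o=(0,0),k=7,yaw=0,hx=0,hy=0):
    t=np.linspace(0,2*np.pi,90)
    q=np.c_[x+r*np.cos(t),y+r*np.sin(t),np.full(90,z)]
    return (project(q,"side")-o)*k
E
python3 - <<'E'
from hover import *
x,y,a=CASES["case_boss"]
for dx,dy,z in((0,0,.036),(.005,0,.036),(0,.005,.036),(0,0,.040)):
    p=outline(x+dx,y+dy,z,.025,[258,223]);print(dx,dy,z,"L %.0f R %.0f bottom %.0f"%(p[:,0].min(),p[:,0].max(),p[:,1].max()))
p=outline(x,y,.026,.032,[258,223]);print("recess rim L %.0f R %.0f bottom %.0f"%(p[:,0].min(),p[:,0].max(),p[:,1].max()))
E
```

```text
0 0 0.036 L 281 R 432 bottom 432
0.005 0 0.036 L 295 R 446 bottom 428
0 0.005 0.036 L 276 R 426 bottom 423
0 0 0.04 L 281 R 432 bottom 422
recess rim L 261 R 453 bottom 469
```

Run:
```python
from hover import *
x,y,a=CASES["case_boss"];c,s=np.cos(a),np.sin(a)
for i,j in((-1,-1),(-1,1),(1,1),(1,-1)):
    P=[x+.049*(c*i-s*j),y+.049*(s*i+c*j),.026];print(i,j,((project([P],"side")[0]-[258,223])*7).round())
im=cv2.imread("pics/top0.png").astype(int)
m=np.zeros(im.shape[:2],bool);m[240:292,300:355]=(im[...,2]>170)[240:292,300:355]
m=cv2.morphologyEx(m.astype(np.uint8),cv2.MORPH_OPEN,np.ones((7,7)))
p=biggest(m);q,r=cv2.minEnclosingCircle(p);print("felt top",q,r,cast([q],.014))
# felt in the undisturbed side view
im=cv2.imread("pics/side0.png").astype(int);m=np.zeros(im.shape[:2],bool);m[265:305,285:340]=(im[...,2]>150)[265:305,285:340]
m=cv2.morphologyEx(m.astype(np.uint8),cv2.MORPH_OPEN,np.ones((5,5)));p=biggest(m);print("felt side px",p.min(0),p.max(0))
o=outline(x,y,.014,.032,[0,0],1);print("expected L/R",o.min(0),o.max(0),"rim front",outline(x,y,.026,.032,[0,0],1)[:,1].max())
```

```text
-1 -1 [284. 536.]
-1 1 [164. 367.]
1 1 [424. 292.]
1 -1 [556. 452.]
felt top (326.0409851074219, 264.6311340332031) 13.966323852539062 [[ 0.45600782 -0.03113147]]
felt side px [299 278] [322 290]
expected L/R [295.35206297 277.11721748] [322.69857696 294.15484998] rim front 290.05525518807224
```

The boss is gripped squarely at opening 0.049. Allowing for the roughly 2 px side-camera bias seen on the case corners, it hangs within 1–4 mm of the nest centre, against 7 mm of clearance. I'll nudge it slightly and set it down.

Run:
```python
from hover import *
x,y,a=CASES["case_boss"];xy=[x+.001,y-.0015]
lower(xy);release(xy);movel([.45,.13,.2],feed=.3)
im=snap("s1")
a=cv2.resize(im["top"][120:300,290:440],(450,540),interpolation=2)
o=(project([[x,y,.03]],"side")[0]-[30,35]).astype(int);b=cv2.resize(im["side"][o[1]:o[1]+60,o[0]:o[0]+35*1+0],(315,540),interpolation=2)
cv2.imwrite("pics/v1.png",np.hstack([a,b]));print(o,read_state()["clock"])
```

```text
down at -0.0010000000000000078 8.143829571778246 [ 0.45725853 -0.03146783  0.03002674]
open 0.0936896675264069 27.6333
[278 245] 28.45
```

View pics/v1.png

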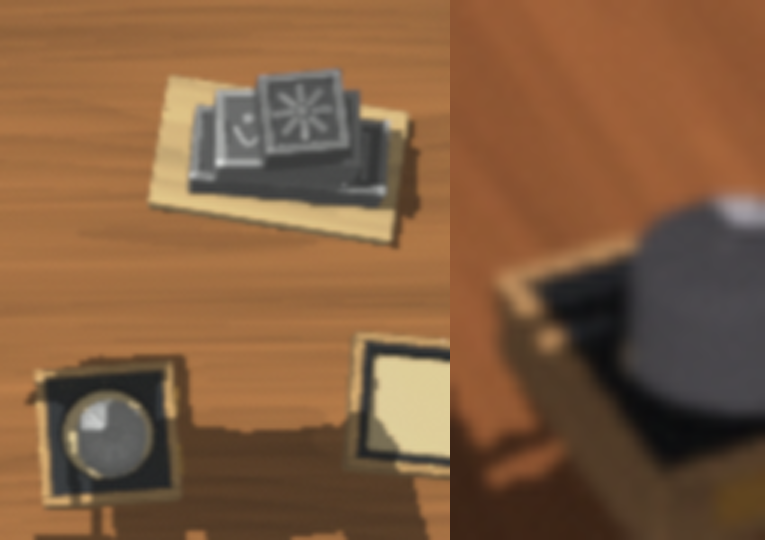

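The boss sits in its recess with felt showing all round it, so it is well centred. The corner's top face has crop corners (260,75), (338,70), (350,150) and (268,158) at 3x. I'll cast those at z=0.132 and pack the corner.

```bash
cat > job.py <<'E'
from hover import *
def face(tag,roi,corners,z):
    """corners read at 3x in a crop at roi, refined, cast onto the top-face plane"""
    g=cv2.cvtColor(cv2.imread(f"pics/{tag}_top.png"),cv2.COLOR_BGR2GRAY)
    p0=(np.array(corners,np.float32)/3+roi-.33).astype(np.float32)
    p=cast(p0,z)*1000
    c,s,y=rect(p/1000);print("face",c,np.round(s,1),"yaw",round(float(y),3));return c,float(y)
def pack(name,c,yaw,base):
    pick(c,yaw,base)
    x,y,a=CASES["case_"+name];over([x,y],a)
E
python3 - <<'E'
from job import *
c,yaw=face("s1",[290,120],[(260,75),(338,70),(350,150),(268,158)],.132)
E
```

```text
face [ 0.65498224 -0.16358347] [55.  58.3] yaw 0.086
```

Run:
```python
from job import *
pack("corner",[.655,-.1636],.086,.094)
x,y,a=CASES["case_corner"];movel([x,y,.014+OFF+.022],feed=.15);dwell(.2)
hover_pic("corner","case_corner","hov2")
u=lambda P:((project([P],"side")[0]-(project([[x,y,.05]],"side")[0]-[50,50]).astype(int))*7).round()
c,s=np.cos(a),np.sin(a)
for nm,h,z in(("case",.049,.026),("brick bottom",.028,.036),("brick top",.028,.074)):
    print(nm,[u([x+h*(c*i-s*j),y+h*(s*i+c*j),z]).tolist() for i,j in((-1,-1),(-1,1),(1,1),(1,-1))])
print(read_state()["clock"])
```

```text
grip 0.05562215958679272 30.000117123126984 31.5
held 0.055670819599809275 29.99931514263153 [ 0.56 -0.03 -2.63]
crop origin [218 157]
case [[253.0, 488.0], [216.0, 364.0], [453.0, 335.0], [502.0, 456.0]]
brick bottom [[297.0, 432.0], [274.0, 361.0], [412.0, 345.0], [438.0, 414.0]]
brick top [[292.0, 347.0], [269.0, 278.0], [408.0, 262.0], [435.0, 330.0]]
35.275
```

View pics/hov2.png

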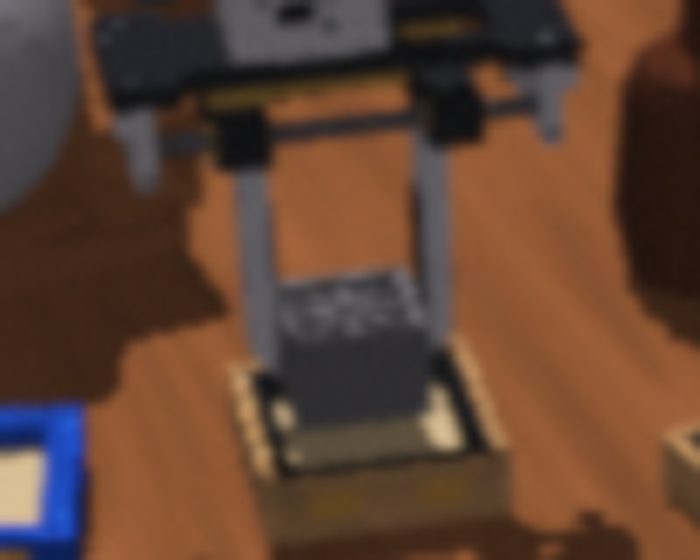

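The corner hangs in the gripper visibly left of the nest centre: felt gap about 15 px on the left and 34 px on the right, out of 7x zoom. I'll read one pixel row to get the numbers.

Run:
```python
from job import *
im=cv2.imread("pics/hov2_side.png")
for r in(213,215,217): print(r,[int(v) for v in im[r,250:292,2]])
# empty case in the first side picture
im=cv2.imread("pics/side0.png")
for r in(215,217,219): print(r,[int(v) for v in im[r,250:292,2]])
```

```text
213 [134, 147, 169, 155, 100, 46, 30, 44, 51, 49, 47, 47, 46, 45, 46, 46, 47, 47, 46, 47, 47, 46, 46, 47, 46, 47, 47, 48, 63, 113, 153, 128, 65, 35, 71, 137, 172, 167, 152, 148, 150, 151]
215 [126, 128, 172, 188, 145, 74, 70, 133, 150, 113, 64, 48, 46, 47, 47, 46, 47, 47, 48, 47, 47, 48, 48, 48, 50, 50, 52, 61, 85, 129, 174, 168, 111, 51, 34, 75, 140, 172, 164, 148, 147, 149]
217 [131, 115, 132, 164, 157, 105, 64, 101, 143, 130, 81, 55, 54, 54, 55, 56, 58, 60, 64, 66, 71, 71, 71, 76, 81, 85, 87, 103, 151, 191, 210, 206, 170, 100, 43, 43, 92, 150, 168, 158, 148, 146]
215 [124, 125, 169, 187, 142, 72, 71, 139, 182, 196, 198, 199, 201, 206, 211, 213, 213, 213, 212, 213, 212, 212, 213, 213, 213, 213, 213, 213, 213, 212, 206, 174, 111, 49, 34, 74, 138, 170, 161, 147, 145, 147]
217 [129, 114, 129, 162, 155, 104, 65, 109, 175, 207, 213, 213, 213, 213, 213, 213, 212, 212, 213, 214, 213, 212, 212, 213, 214, 214, 214, 212, 213, 212, 212, 204, 167, 99, 43, 43, 91, 147, 166, 156, 145, 144]
219 [137, 121, 117, 153, 171, 135, 75, 78, 150, 196, 211, 212, 213, 213, 213, 213, 213, 212, 212, 212, 213, 213, 212, 213, 213, 213, 213, 213, 212, 212, 210, 208, 195, 145, 72, 34, 48, 103, 154, 167, 156, 145]
```

Row 215 gives felt from 256.8 to 282.2 and the brick from 259.3 to 278.9. Projected down to the floor, the brick is about 5 mm too far toward −x, so I'll shift it +4.5 mm and set it down, releasing only if contact comes at the floor height.

```bash
python3 - <<'E'
s=open("h.py").read()
s=s.replace('"down at",z-z0,s["contact_force"][2]-f0,s["eef_pos"])','"down at",z-z0,s["contact_force"][2]-f0,s["eef_pos"])\n    return z-z0<.003')
open("h.py","w").write(s)
E
cat >> job.py <<'E'
def view_after(tag,c):
    im=snap(tag);x,y,_=CASES[c]
    a=cv2.resize(im["top"][120:220,325:435],(440,400),interpolation=2)
    q=project([[x,y,.03]],"top")[0].astype(int)
    b=cv2.resize(im["top"][q[1]-50:q[1]+50,q[0]-45:q[0]+45],(360,400),interpolation=2)
    cv2.imwrite(f"pics/{tag}.png",np.hstack([a,b]));print("t",read_state()["clock"])
E
python3 - <<'E'
from job import *
x,y,a=CASES["case_corner"];xy=[x+.0045,y-.0015]
movel([*xy,.014+OFF+.022],feed=.05)
if lower(xy):
    release(xy);movel([.42,.15,.18],feed=.3);view_after("s2","case_corner")
E
```

```text
down at -6.938893903907228e-18 1.6420903377092941 [0.47068077 0.28811355 0.030348  ]
open 0.09377175355810535 39.4917
t 40.2417
```

View pics/s2.png

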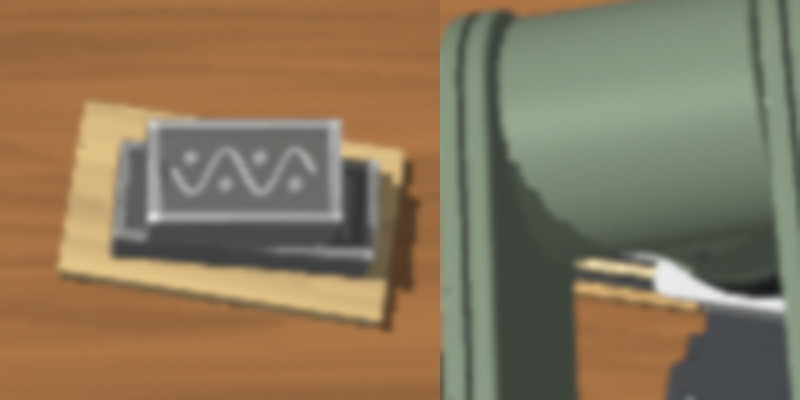

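The frieze's top face is clear, with 4x crop corners (148,121), (340,121), (341,220) and (150,221). The arm hides the corner case, so I'll check that in the next picture.

Run:
```python
from job import *
p=cast(np.array([(148,121),(340,121),(341,220),(150,221)])/4+[325,120]-.4,.094)
c,s,yaw=rect(p);print(c,s,yaw)
pack("frieze",c,yaw,.056)
x,y,a=CASES["case_frieze"];xy=[x+.002,y-.002];movel([*xy,.014+OFF+.022],feed=.15);dwell(.2)
im=snap("hov3");o=(project([[x,y,.05]],"side")[0]-[40,35]).astype(int);print("frieze crop",o)
A=cv2.resize(im["side"][o[1]:o[1]+70,o[0]:o[0]+80],(480,420),interpolation=2)
q=project([[*CASES["case_corner"][:2],.03]],"side")[0].astype(int);B=cv2.resize(im["side"][q[1]-35:q[1]+35,q[0]-25:q[0]+25],(300,420),interpolation=2)
cv2.imwrite("pics/hov3.png",np.hstack([A,B]))
cc,ss=np.cos(a),np.sin(a)
for nm,hx,hy,z in(("case",.049,.071,.026),("recess floor",.035,.057,.014),("brick bottom",.028,.05,.036)):
    print(nm,[((project([[x+hx*i*cc-hy*j*ss,y+hx*i*ss+hy*j*cc,z]],"side")[0]-o)*6).round().tolist() for i,j in((-1,-1),(-1,1),(1,1),(1,-1))])
print(read_state()["clock"])
```

```text
[ 0.65732355 -0.15780991] [np.float32(54.318275), np.float32(100.04264)] -0.016048534
grip 0.055736255761563436 29.999822080135345 43.4667
held 0.05603696739675525 29.99820828437805 [ 0.5   0.43 -4.36]
frieze crop [300 182]
case [[240.0, 367.0], [67.0, 221.0], [243.0, 164.0], [424.0, 302.0]]
recess floor [[248.0, 365.0], [109.0, 248.0], [234.0, 207.0], [378.0, 319.0]]
brick bottom [[254.0, 311.0], [130.0, 210.0], [232.0, 177.0], [358.0, 275.0]]
46.5083
```

View pics/hov3.png

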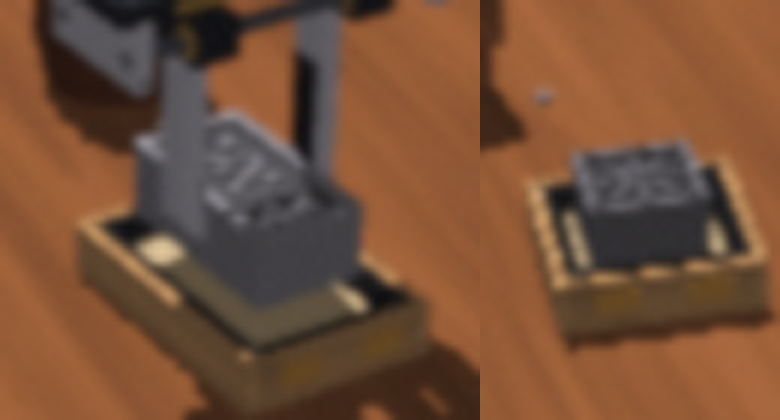

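The corner lies flat in its recess with felt on both sides. The frieze's bottom edges (near corner 263,308; right 357,272) match the expected position within about 2 mm, so I'll lower it.

Run:
```python
from job import *
x,y,a=CASES["case_frieze"];xy=[x+.002,y-.002]
if lower(xy):
    release(xy);movel([.42,.15,.18],feed=.3);view_after("s3","case_frieze")
```

```text
down at -6.938893903907228e-18 1.325940098586109 [0.62975587 0.16327146 0.03042601]
open 0.09388646709965943 50.475
t 51.4333
```

View pics/s3.png

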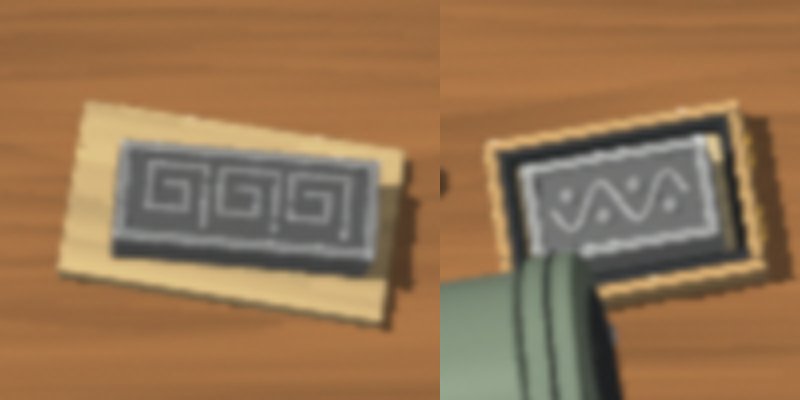

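The frieze is seated in its recess. The border's top-face corners at 4x are (122,141), (380,162), (374,258) and (114,240).

Run:
```python
from job import *
p=cast(np.array([(122,141),(380,162),(374,258),(114,240)])/4+[325,120]-.4,.056)
c,s,yaw=rect(p);print(c,s,yaw)
pack("border",c,yaw,.018)
x,y,a=CASES["case_border"];xy=[x,y];movel([*xy,.014+OFF+.022],feed=.15);dwell(.2)
im=snap("hov4");o=(project([[x,y,.05]],"side")[0]-[55,55]).astype(int);print("crop",o)
cv2.imwrite("pics/hov4.png",cv2.resize(im["side"][o[1]:o[1]+100,o[0]:o[0]+110],None,fx=6,fy=6,interpolation=2))
cc,ss=np.cos(a),np.sin(a)
for nm,hx,hy,z in(("case",.049,.091,.026),("brick bottom",.028,.07,.036),("brick top",.028,.07,.074)):
    print(nm,[((project([[x+hx*i*cc-hy*j*ss,y+hx*i*ss+hy*j*cc,z]],"side")[0]-o)*6).round().tolist() for i,j in((-1,-1),(-1,1),(1,1),(1,-1))])
print(read_state()["clock"])
```

```text
[ 0.65346179 -0.16333038] [np.float32(55.656784), np.float32(138.98882)] -0.10110523
grip 0.0557437378799166 29.998775124549866 54.8167
held 0.05583659735953998 29.996402263641357 [-1.72 -0.08 -4.88]
crop [312 293]
case [[283.0, 631.0], [98.0, 227.0], [363.0, 173.0], [583.0, 559.0]]
brick bottom [[325.0, 541.0], [176.0, 235.0], [331.0, 203.0], [495.0, 501.0]]
brick top [[332.0, 453.0], [180.0, 150.0], [337.0, 119.0], [505.0, 414.0]]
57.525
```

View pics/hov4.png

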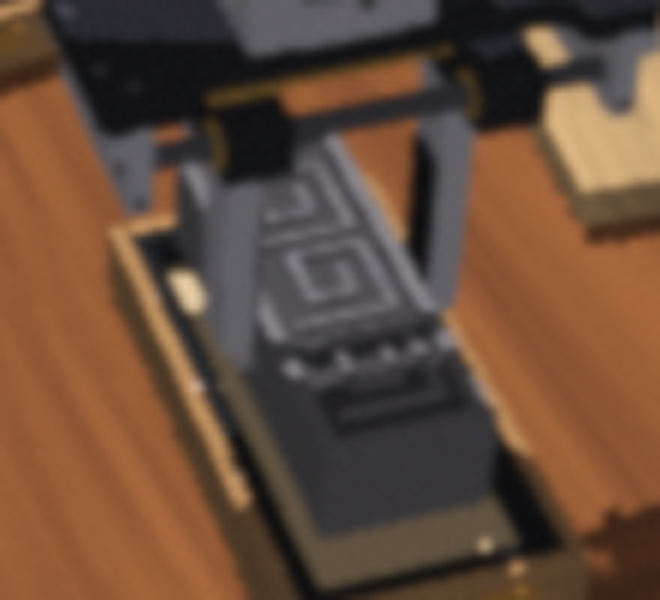

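The border hangs about 2 mm toward −x and up to 5 mm toward +y of centre. I'll nudge it and lower it.

Run:
```python
from job import *
x,y,a=CASES["case_border"];xy=[x+.002,y-.003]
movel([*xy,.014+OFF+.022],feed=.05)
if lower(xy):
    release(xy);movel([.42,.1,.22],feed=.3);dwell(.3);im=snap("s4")
    A=cv2.resize(im["top"][130:300,140:510],(800,368),interpolation=2);S=im["side"]
    q=lambda n,h:cv2.resize(S[(p:=project([[*CASES[n][:2],.03]],"side")[0].astype(int))[1]-h:p[1]+h,p[0]-h:p[0]+h],(230,230),interpolation=2)
    B=np.hstack([q("case_border",50),q("case_boss",35),q("case_frieze",35),np.zeros((230,110,3),np.uint8)])
    cv2.imwrite("pics/fin.png",np.vstack([A,B]));print(read_state()["clock"])
```

```text
down at -6.938893903907228e-18 4.288417070423477 [ 0.47117042 -0.29807856  0.03047508]
open 0.09400778123220398 61.7417
63.65
```

View pics/fin.png

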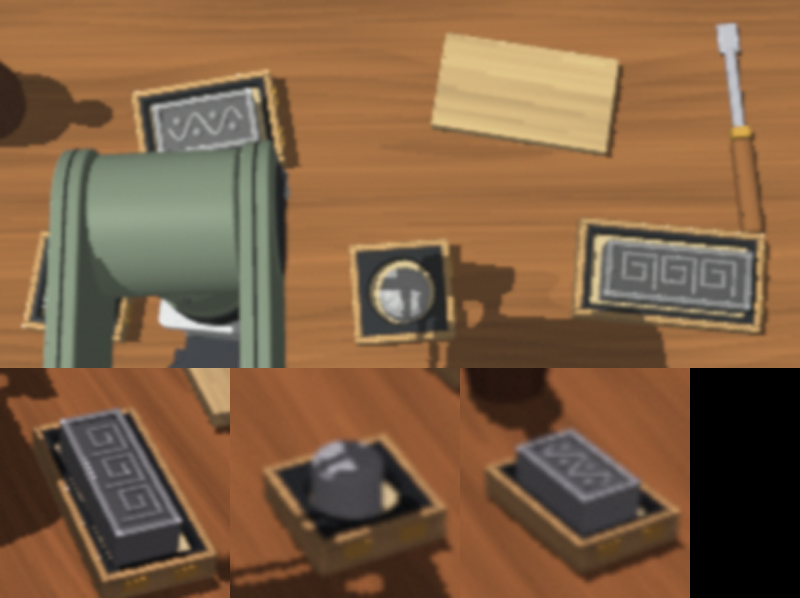

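All four pieces lie flat in their nests, the board is empty, and the mallet and chisel are where they were.

```bash
python3 -c "
from workcell import *
print(close_job())"
```

```text
the job is handed in; nothing more can be done
None
```

The job is handed in at about 64 s: boss, corner, frieze and border each lie flat in their own case, packed in that order, with the mallet and chisel untouched; the first reach for the boss closed on air without shifting it.

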